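# Put the framed filter back in its rack

### The job

The green filter has been checked in the slanted stand: swing the brass tab aside by its red peg to free it, draw the filter out of the stand by its orange handle, and put it away upright in the empty middle slot of the white rack, handle up and fully home. It is glass, so lower it in rather than letting it drop, and leave the other things on the counter where they are.

Things in the scene. Friction and masses are not known exactly. Their poses are not given: they have to be found in the camera images.
- stand: Aluminium stand fixed to the counter: base plate 115x130x8 mm, two grooved posts leaning 30 degrees towards the stand's -x (towards the robot's side and to its right). Origin: underside of the base; z up, y along the slot's width. The slot rises 60 mm from its floor's middle at (0, 0, 0.024) along the slant n = (-0.5, 0, 0.866) (stand frame), open at the top; draw the filter out along n. Grooves 7.5 mm wide.
- tab_pivot (a point): Pivot of the brass swing tab, on top of the stand's -y post, 7 mm above the post's top; the pivot axis is n.
- tab_peg (a point): Middle of the red finger peg on the tab's tail, 26 mm from the pivot axis and 12 mm above point tab_pivot along n. The peg is round, 10 mm thick, stands along n and is free from 12 mm below to 11 mm above this point. Tab shut: the peg lies on the stand's -y side of the pivot.
- swing_tab (a joint): Angle of the brass tab (rad), 0 to 1.65 (stop). Near 0 its nose lies over the filter's shoulder and blocks it; above 0.8 the filter is free; 1.57 is a quarter turn. As it grows the red peg swings from the stand's -y side down the slope to its -x side, square to n. Light friction (about 1.2 N at the peg), no spring: it stays where it is left.
- filter: Framed green glass filter, 72 mm wide (its y), 5 mm thick (its x), 60 mm tall (its z) without the handle; about 80 g. Origin: middle of its lower edge. z points to the handle. At the start it sits in the stand with its z along n.
- filter_handle (a point): Middle of the orange handle on the filter's upper edge, 74 mm from the lower edge along the filter's z. The handle is a flat bar 12 mm thick (filter x), 36 mm wide (y) and 28 mm tall (z, from 60 to 88 mm).
- rack: White storage rack fixed to the counter: base 90x104x10 mm, combs 47 mm high at both ends. Three slots 16 mm apart along the rack's x, each running along its y; the outer two hold fixed amber and blue panes whose tops are 62 mm above the counter; only the middle one is empty. Origin: underside of the base; z up.
- rack_slot (a point): Middle of the floor of the empty slot, 10 mm above the counter. The slot is 8 mm wide along the rack's x, 77 mm long along y, its rounded mouth 47 mm above the counter. A filter that is home stands upright with the middle of its lower edge on this point, its width along the rack's y; either face may look forward.
- oil_bottle: Bystander: brown bottle with a black cap, 53x58x120 mm, loose. Origin: middle of its underside.
- dropper_bottle: Bystander: small brown bottle with a black cap, 33x32x78 mm, loose. Origin: middle of its underside.
- objective_can: Bystander: black round can, 41x41x66 mm, loose. Origin: middle of its underside.
- cover_glass_box: Bystander: flat white box, 31x31x18 mm, loose. Origin: middle of its underside.
- tally_counter: Bystander: white hand counter, 26x52x60 mm, loose. Origin: middle of its underside.
- marker_red: Bystander: red and white marker pen, 133 mm long, 13 mm thick, lying, loose. Origin: middle of its underside.
- dish_60_b: Bystander: round clear dish with pink filling, 60 mm wide, 15 mm high, loose. Origin: middle of its underside.
- count_chamber: Bystander: flat grey glass counting slide, 34x84x7 mm, lying, loose. Origin: middle of its underside.
Things that resemble listed ones, but are neither listed nor needed, are in the scene too. Leave any pink look-alike of the filter alone.

How it is judged:
By the outcome, as a careful person would: the job done as asked, in the order asked, and still so for the second after the job is handed in, with the robot touching nothing.
It also fails if it takes over 51 s, if anything falls off the work surface, if the arm or the gripper's body presses on something with over 40 N, if the wrist force passes 120 N, or if a joint passes its speed limit or range.

### The arm

A 6-joint arm with a two-finger parallel gripper is mounted at the origin on the work surface; the furniture and walls round the work are solid. World frame = base frame: x ahead of the robot, y to its left, z up, the work surface at z = 0. Lengths are in m, angles in rad, forces in N, time in s.
With the tool pointing down it reaches from about 0.375 to 0.825 m from the base axis. Payload 5.5 kg.
Tool frame: the origin (TCP) lies midway between the tips of the shut fingers; the grasp point (between the pads) lies 19 mm behind it; z points along the fingers, x is the direction in which the jaws open and shut, and the axes are right-handed (so a half turn about z gives the same grasp; the last joint's range is limited). The gripper opens to 85 mm and grips with 20 to 120 N. Pads are 22 mm wide; open, the fingers measure 114 mm over their backs; the gripper's body (76 mm by 85 mm) begins 54 mm behind the grasp point. The pads swing forward as they close: fully open they stand 13 mm farther back than shut.
Start: joints at [-1.275, 0.314, -0.047, 1.21, 0, 1.571], TCP at [0.175, -0.574, 0.231] pointing down, gripper open.
Joint ranges: [-2.67, 2.67], [-0.69, 1.73], [-1.03, 1.25], [-2.08, 2.16], [-1.42, 1.45], [-3.14, 3.14]. Speed limits (rad/s): [2.39, 2.39, 3.01, 3.14, 3.14, 3.14].

### API

Orientations are given as a unit quaternion [x, y, z, w].
In Python, from rig import robot, optics gives the robot as it stands.
- The arm moves only by the shell command python3 -m inch 'ROWS'. ROWS is JSON, a list of rows, each an object with "dp": the shift along the tool's x, y, z in m, a list of three; "roll": the turn about the tool's z in rad; "claw": the closure, from -1 (fully open) to 1 (shut), so that 0 is half open. In form: [{"dp": [x, y, z], "roll": roll, "claw": claw}, ...]. A call has 1 to 8 rows; each row shifts and turns the commanded pose from where the row before left it, along the tool's axes as they then stand; what a row does not reach is not made up. A row lasts 1/8 s, in which the tool goes at most 62.5 mm and 10.7 degrees, less where a joint would pass 70% of its speed; a pose out of reach is approached as far as the arm can. A call with a gripper value outside its range is refused whole. The fingers move at their own pace and stop on an object; the grip force is fixed at half the most. Time passes only in rows, so rows that do not move let the fingers close. It gives the time, the measured TCP pose, the force and the opening at its end, in the units of the state.
- robot.read_state(): the state, without advancing time (a new reading comes with each control period).
- optics.read_camera(name): name is "scene" or "top" or "wrist"; returns the picture (400x640x3 uint8, red, green, blue); there is no depth.
- optics.camera_params(name): a dict with "fx", "fy", "cx", "cy" (pixels), "R" (3x3) and "t" (3): a world point X has camera coordinates R X + t. Camera axes: x right, y down, z forward; pixel columns grow to the right and rows downward; lengths in m; the calibration is good to about 2 mm. A picture is of the moment at which its call begins: read the wrist's pose just before it. camera_params takes no time and is no camera call; for the wrist camera it gives the pose at the moment of the call.
- robot.sign_off(): hands the job in, once; it reports no verdict.
The state is a dict: "clock": time; "qpos": joint angles; "qvel": joint speeds; "joint_torque": joint torques, N m; "tool_pos": TCP position; "eef_rot": TCP orientation; "ft_force": force on the tool from outside, world axes, zero at the start; "moment": the same for the moment, N m; "gripper_width": finger opening in m.
Only numpy, scipy, OpenCV 4.12 (cv2) and the standard library are available. Lean on these libraries where they do the work, as an engineer would, in place of code of your own. Each camera call takes 0.05 s, during which the arm holds its last target. There are 200 camera calls.

## Working session

There is one attempt and no reset: what is moved stays moved. The work goes in short steps, Python scripts to look and compute and a shell command to move; the robot and the scene stay as the last step left them, time stands still between calls to the robot, and variables do not carry over. Pictures are saved under pics/ and viewed, about 8 in all and at most 12, crops included, and the job is handed in when it is done.

```bash
mkdir -p pics; ls; python3 - <<'E'
from rig import robot, optics
import cv2, json
s=robot.read_state(); print({k:(v if not hasattr(v,'tolist') else v.tolist()) for k,v in s.items()})
for n in ("scene","top"):
    im=optics.read_camera(n); cv2.imwrite(f"pics/{n}0.png",im[:,:,::-1]); p=optics.camera_params(n); print(n,p)
print(optics.camera_params("wrist"))
E
```

```text
pics
{'clock': 0.0, 'qpos': [-1.2750209802056116, 0.3142312957045668, -0.04805131881772203, 1.2102443234879274, -3.0568185868766575e-05, 1.570785363337332], 'qvel': [-0.000501226772488525, 0.000731603424075515, -0.002584538771251286, 0.001750277239804567, 0.0015014979703125574, -0.001960853161835257], 'joint_torque': [-0.0025668233865872025, -53.95895004272461, 33.97503733634949, 0.019024257198907435, -0.0001231815485880361, -1.0084700647894351e-05], 'tool_pos': [0.1747087323675878, -0.5733890629021954, 0.23044360698797162], 'eef_rot': [0.8035829643834911, -0.5951921289511732, -0.0007044364721888104, -0.0005027489110552809], 'ft_force': [0.25367771695936303, -0.7784255655516493, -0.05241143435233584], 'moment': [0.008090661527408446, -0.008960409672597936, -0.0025144219141645372], 'gripper_width': 0.08556486854822093}
scene {'fx': 497.7413865706577, 'fy': 497.7413865706577, 'cx': 317.6831140952946, 'cy': 197.051009757244, 'R': array([[ 0.9933224 , -0.11251392,  0.02551905],
       [-0.03404779, -0.49722131, -0.86695543],
       [ 0.11023317,  0.86029738, -0.49773192]]), 't': array([-0.51112585,  0.10870143,  1.25094286])}
top {'fx': 390.6509059910841, 'fy': 390.6509059910841, 'cx': 320.05707747726865, 'cy': 202.98566439819066, 'R': array([[-0.00964801, -0.99994099, -0.00499245],
       [-0.9970983 ,  0.00999736, -0.0754654 ],
       [ 0.07551086,  0.00424988, -0.99713592]]), 't': array([0.03524982, 0.50877033, 1.06593316])}
{'fx': 279.8303042466602, 'fy': 279.8303042466602, 'cx': 315.0549935881966, 'cy': 197.45713818790992, 'R': array([[ 0.29144254, -0.95658448, -0.00271592],
       [-0.91786403, -0.28044297,  0.28085115],
       [-0.26941951, -0.07935913, -0.95974749]]), 't': array([-0.59914546, -0.0355956 ,  0.3800858 ])}
```

View pics/scene0.png

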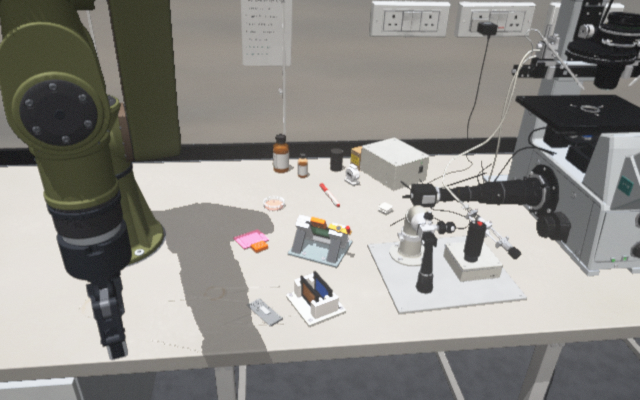

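View pics/top0.png

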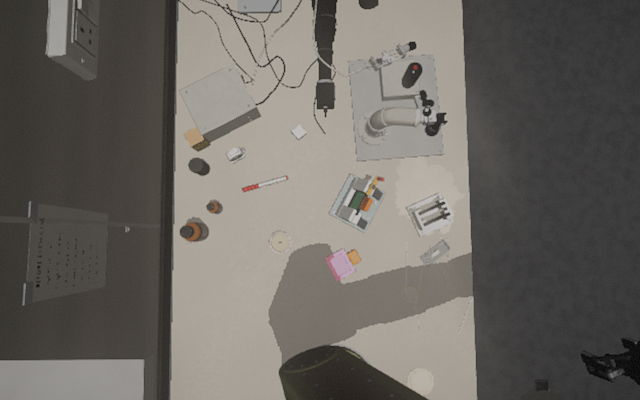

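The scene picture shows the stand near (322,240) with the orange handle at (317,222), and the rack at (316,297). In the top picture the stand is near (357,203) and the rack at (432,213). Next I'll enlarge both.

```bash
python3 - <<'E'
import cv2,numpy as np
s=cv2.imread("pics/scene0.png")[205:325,240:360]; t=cv2.imread("pics/top0.png")[160:270,325:465]
r=lambda a:cv2.resize(a,(400,400 ) if 0 else (int(a.shape[1]*600/a.shape[0]*.66),396),interpolation=cv2.INTER_CUBIC)
a=cv2.resize(s,(396,396),interpolation=cv2.INTER_CUBIC); b=cv2.resize(t,(400,314),interpolation=cv2.INTER_CUBIC)
o=np.zeros((396,796,3),np.uint8); o[:,:396]=a; o[:314,396:]=b; cv2.imwrite("pics/crop0.png",o)
E
```

```text
(no output)
```

View pics/crop0.png

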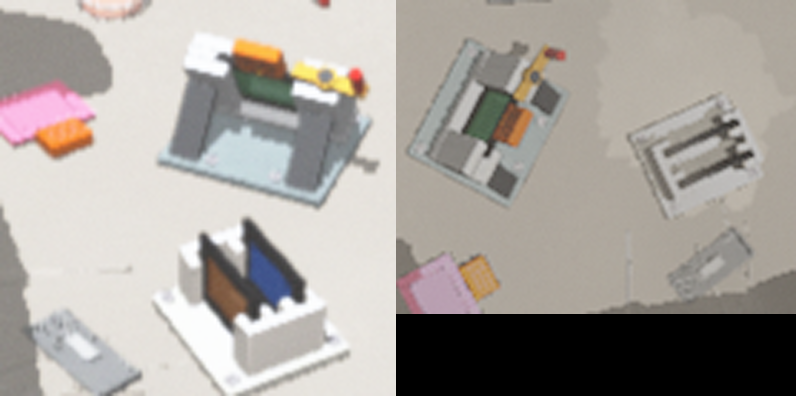

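The crop shows:
- **Stand:** base corners in crop pixels at about (475,40), (568,95), (508,207) and (410,150). The brass tab and red peg are at the upper right.
- **Rack:** centred at about (696,155), with its middle slot running to the upper right.

From these I'll get rough positions, then a closer wrist view.

```bash
cat > h.py <<'E'
import numpy as np, cv2
from rig import robot, optics
from scipy.spatial.transform import Rotation as Ro
def ray(p,uv):
    d=np.array([(uv[0]-p["cx"])/p["fx"],(uv[1]-p["cy"])/p["fy"],1.]); R=np.array(p["R"]); return -R.T@np.array(p["t"]), R.T@d
def onz(p,uv,z):
    c,d=ray(p,uv); return c+d*(z-c[2])/d[2]
def tri(*obs):
    A=np.zeros((3,3));b=np.zeros(3)
    for p,uv in obs:
        c,d=ray(p,uv); d=d/np.linalg.norm(d); M=np.eye(3)-np.outer(d,d); A+=M;b+=M@c
    x=np.linalg.solve(A,b)
    res=[np.linalg.norm((np.eye(3)-np.outer(d,d)/(d@d))@(x-c)) for c,d in (ray(*o) for o in obs)]
    return x,res
def proj(p,X):
    c=np.array(p["R"])@X+p["t"]; return np.array([p["fx"]*c[0]/c[2]+p["cx"],p["fy"]*c[1]/c[2]+p["cy"]])
def blobs(im,lo,hi,amin=4):  # HSV mask of RGB image -> (area,centroid,bbox)
    m=cv2.inRange(cv2.cvtColor(im,cv2.COLOR_RGB2HSV),np.array(lo),np.array(hi))
    n,l,st,c=cv2.connectedComponentsWithStats(m)
    return sorted([(int(st[i,4]),c[i].round(1).tolist(),st[i,:4].tolist()) for i in range(1,n) if st[i,4]>=amin],reverse=True)
E
python3 - <<'E'
from h import *
np.set_printoptions(precision=4,suppress=True)
for n,(x0,y0,x1,y1) in (("scene",(280,205,360,325)),("top",(325,160,465,235))):
    im=cv2.imread(f"pics/{n}0.png")[:,:,::-1].copy(); k=np.zeros_like(im); k[y0:y1,x0:x1]=im[y0:y1,x0:x1]
    print(n,"red",blobs(k,(0,150,90),(5,255,255)),"\n orange",blobs(k,(8,170,110),(16,255,255)),"\n brass",blobs(k,(18,120,110),(32,255,255)))
p=optics.camera_params("top")
f=lambda x,y:(325+(x-396)/2.857,160+y/2.857)
for c in ((475,40),(568,95),(508,207),(410,150),(490,123)): print("stand",onz(p,f(*c),.008))
for c in ((630,137),(720,95),(765,168),(672,217),(696,155)): print("rack",onz(p,f(*c),.010))
w=optics.camera_params("wrist"); s=robot.read_state(); T=Ro.from_quat(s["eef_rot"]).as_matrix(); c=-np.array(w["R"]).T@w["t"]
print("cam in tool",T.T@(c-s["tool_pos"]),"fwd",T.T@w["R"][2]); print(T)
E
```

```text
scene red [(9, [347.1, 227.7], [346, 226, 3, 4])] 
 orange [(15, [318.5, 221.9], [312, 221, 13, 3])] 
 brass [(56, [337.9, 229.1], [329, 225, 18, 9]), (35, [317.5, 219.6], [311, 217, 13, 6])]
top red [] 
 orange [] 
 brass [(43, [371.1, 187.0], [366, 179, 11, 16])]
stand [ 0.591  -0.0625  0.008 ]
stand [ 0.5355 -0.153   0.008 ]
stand [ 0.4263 -0.0921  0.008 ]
stand [0.4829 0.003  0.008 ]
stand [ 0.5087 -0.0759  0.008 ]
rack [ 0.4934 -0.2124  0.01  ]
rack [ 0.5338 -0.3017  0.01  ]
rack [ 0.4618 -0.3432  0.01  ]
rack [ 0.415  -0.2512  0.01  ]
rack [ 0.4752 -0.2764  0.01  ]
cam in tool [ 0.0005 -0.0725 -0.1426] fwd [-0.0011  0.2808  0.9598]
[[ 0.2915 -0.9566 -0.0005]
 [-0.9566 -0.2915  0.0015]
 [-0.0016  0.     -1.    ]]
```

```bash
python3 -m inch '[{"dp":[-0.034,-0.044,-0.004],"roll":0,"claw":-1},{"dp":[-0.034,-0.044,-0.004],"roll":0,"claw":-1},{"dp":[-0.034,-0.044,-0.004],"roll":0,"claw":-1},{"dp":[-0.034,-0.044,-0.004],"roll":0,"claw":-1},{"dp":[-0.034,-0.044,-0.004],"roll":0,"claw":-1},{"dp":[-0.034,-0.044,-0.004],"roll":0,"claw":-1},{"dp":[-0.034,-0.044,-0.004],"roll":0,"claw":-1},{"dp":[-0.034,-0.044,-0.004],"roll":0,"claw":-1}]'
python3 -m inch '[{"dp":[-0.034,-0.044,0],"roll":0,"claw":-1},{"dp":[-0.034,-0.044,0],"roll":0,"claw":-1},{"dp":[0,0,0],"roll":-0.18,"claw":-1},{"dp":[0,0,0],"roll":-0.18,"claw":-1},{"dp":[0,0,0],"roll":-0.18,"claw":0},{"dp":[0,0,0],"roll":-0.18,"claw":1},{"dp":[0,0,0],"roll":-0.05,"claw":1},{"dp":[0,0,0],"roll":0,"claw":1}]'
python3 - <<'E'
from h import *
s=robot.read_state(); print(s["tool_pos"],Ro.from_quat(s["eef_rot"]).as_matrix().round(3).tolist(),s["clock"])
p=optics.camera_params("wrist"); np.save("w1.npy",p,allow_pickle=True)
im=optics.read_camera("wrist"); cv2.imwrite("pics/w1.png",im[:,:,::-1])
print("red",blobs(im,(0,150,90),(5,255,255)),"\n orange",blobs(im,(6,170,110),(16,255,255),30),"\n brass",blobs(im,(18,120,110),(32,255,255),20))
E
```

```text
clock: 1.1
tool_pos: [0.4329, -0.2095, 0.2633]
eef_rot: [0.804, -0.595, -0.0, 0.0]
ft_force: [-0.0, -1.0, 1.0]
gripper_width: 0.0851
clock: 2.1
tool_pos: [0.4964, -0.1204, 0.2629]
eef_rot: [0.968, -0.25, -0.0, 0.0]
ft_force: [0.3, -0.2, 0.1]
gripper_width: 0.0124
[ 0.49640983 -0.12038056  0.26294802] [[0.875, -0.484, -0.001], [-0.484, -0.875, 0.0], [-0.001, 0.0, -1.0]] 2.1
red [(111, [373.4, 157.4], [370, 149, 9, 17])] 
 orange [(415, [305.6, 153.4], [290, 144, 32, 21]), (44, [219.3, 176.1], [210, 164, 17, 29])] 
 brass [(403, [348.9, 147.2], [327, 140, 50, 17]), (155, [209.6, 176.0], [200, 165, 22, 25]), (46, [218.9, 182.2], [213, 173, 12, 19]), (34, [305.9, 158.1], [291, 158, 30, 2])]
```

View pics/w1.png

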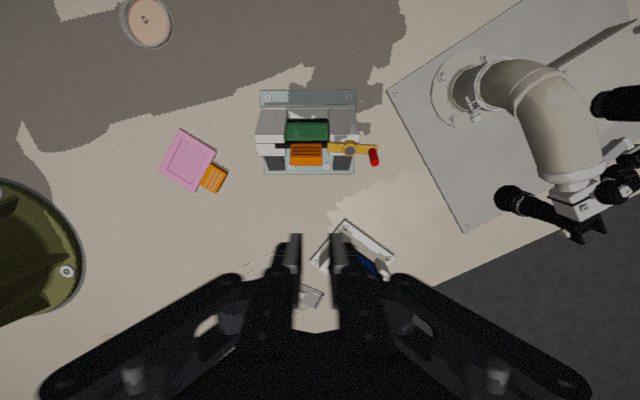

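Wrist view: stand base corners at (262,90), (355,90), (354,174) and (263,174). The peg is at (373,157), the pivot nut at about (350,147), the handle at (306,154). The picture is square to the stand.

```bash
python3 - <<'E'
from h import *
np.set_printoptions(precision=4,suppress=True)
p=np.load("w1.npy",allow_pickle=True).item(); sc=optics.camera_params("scene")
C=[onz(p,c,.008) for c in ((262,90),(355,90),(354,174),(263,174))]
print(np.array(C)); c0=np.mean(C,0)
top=C[1]-C[0]; bot=C[2]-C[3]; l=C[3]-C[0]; r=C[2]-C[1]
print(np.linalg.norm([top,bot,l,r],axis=1),np.degrees(np.arctan2(top[1],top[0])),np.degrees(np.arctan2(bot[1],bot[0])))
yd=-(top+bot); yd/=np.linalg.norm(yd); xd=np.cross(yd,[0,0,1]); S=np.stack([xd,yd,[0,0,1]],1); o=np.array([c0[0],c0[1],0])
print("centre",o); 
g=lambda n,*ob:(lambda x,r:print(n,x,np.array(r),"stand:",S.T@(x-o)))(*tri(*ob))
g("peg",(p,(373.4,157.4)),(sc,(347.1,227.7)))
g("handle",(p,(305.9,154)),(sc,(318,220.5)))
g("pivot",(p,(350,147.5)),(sc,(240+325/3.3,205+75/3.3)))
n=np.array([-.5,0,.866])
for k,v in (("handle model",np.array([0,0,.024])+.074*n),("peg model y-.066",np.array([0,-.066,.024])+.079*n)): 
    X=S@v+o; print(k,v,X,proj(p,X),proj(sc,X))
E
```

```text
[[ 0.486   0.0052  0.008 ]
 [ 0.5943 -0.0547  0.008 ]
 [ 0.5419 -0.1557  0.008 ]
 [ 0.4269 -0.092   0.008 ]]
[0.1238 0.1315 0.1138 0.1137] -28.978896279775185 -28.957954991090578
centre [ 0.5123 -0.0743  0.    ]
peg [ 0.5668 -0.1281  0.0945] [0.0004 0.0004] stand: [-0.0206 -0.0737  0.0945]
handle [ 0.503  -0.0887  0.0921] [0.0001 0.0001] stand: [-0.0171  0.0011  0.0921]
pivot [ 0.5499 -0.1077  0.0818] [0.0001 0.0001] stand: [-0.011  -0.0491  0.0818]
handle model [-0.037   0.      0.0881] [ 0.4943 -0.1067  0.0881] [307.048  170.9548] [315.2039 226.2171]
peg model y-.066 [-0.0395 -0.066   0.0924] [ 0.5509 -0.1408  0.0924] [364.9731 173.8532] [341.2894 231.7774]
```

```bash
python3 -m inch '[{"dp":[0.034,-0.025,0.02],"roll":0,"claw":1},{"dp":[0.034,-0.025,0.03],"roll":0,"claw":1},{"dp":[0,0,0.04],"roll":0,"claw":1},{"dp":[0,0,0.035],"roll":0,"claw":1},{"dp":[0,0,0],"roll":0,"claw":1}]'
python3 - <<'E'
from h import *
s=robot.read_state(); T=Ro.from_quat(s["eef_rot"]).as_matrix(); print("peg in tool",T.T@(np.array([.5665,-.1285,.0937])-s["tool_pos"]))
p=optics.camera_params("wrist"); im=optics.read_camera("wrist"); cv2.imwrite("pics/w2.png",im[:,:,::-1])
b=blobs(im,(0,150,90),(5,255,255)); print(b[:2])
pa=np.load("w1.npy",allow_pickle=True).item()
x,r=tri((p,b[0][1]),(pa,(373.4,157.4)),(optics.camera_params("scene"),(347.1,227.7))); print(x,r,T.T@(x-s["tool_pos"]))
E
```

```text
clock: 2.78
tool_pos: [0.5778, -0.1091, 0.1353]
eef_rot: [0.968, -0.25, -0.003, 0.0]
ft_force: [-0.5, 0.8, 0.2]
gripper_width: 0.0001
peg in tool [-0.00023041  0.0224024   0.04165917]
[]Traceback (most recent call last):
  File "<stdin>", line 6, in <module>
IndexError: list index out of range
```

View pics/w2.png

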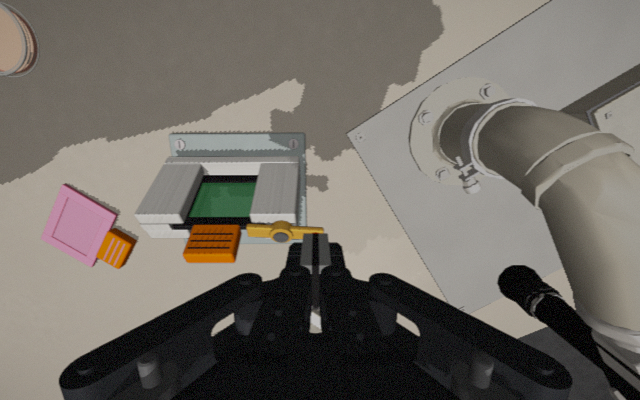

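The peg is hidden behind the fingertips, and the tab is at (283,232), which agrees with the estimate. Now I'll descend and push.

```bash
python3 -m inch '[{"dp":[0.005,-0.004,0.018],"roll":0,"claw":1},{"dp":[0,0,0.012],"roll":0,"claw":1},{"dp":[0,0,0.006],"roll":0,"claw":1},{"dp":[0,0,0],"roll":0,"claw":1}]'
python3 -m inch '[{"dp":[0,0.006,0],"roll":0,"claw":1},{"dp":[0,0.006,0.001],"roll":0,"claw":1},{"dp":[0,0.005,0.002],"roll":0,"claw":1},{"dp":[-0.001,0.004,0.002],"roll":0,"claw":1},{"dp":[-0.003,0.004,0.002],"roll":0,"claw":1},{"dp":[-0.004,0.003,0.002],"roll":0,"claw":1},{"dp":[-0.003,0.003,0.002],"roll":0,"claw":1},{"dp":[-0.003,0.002,0.001],"roll":0,"claw":1}]'
python3 - <<'E'
from h import *
s=robot.read_state(); T=Ro.from_quat(s["eef_rot"]).as_matrix(); print(s["ft_force"],"orig peg in tool",T.T@(np.array([.5665,-.1285,.0937])-s["tool_pos"]))
E
```

```text
clock: 3.32
tool_pos: [0.5863, -0.1085, 0.1019]
eef_rot: [0.968, -0.25, -0.0, 0.0]
ft_force: [-0.2, 0.0, -0.1]
gripper_width: 0.0002
clock: 4.32
tool_pos: [0.558, -0.1305, 0.0901]
eef_rot: [0.968, -0.25, -0.0, -0.0]
ft_force: [1.9, -0.6, 0.1]
gripper_width: 0.0003
[ 1.87023103 -0.57878381  0.14821253] orig peg in tool [ 0.00644366 -0.00586705 -0.0036027 ]
```

```bash
python3 -m inch '[{"dp":[0.006,-0.004,-0.005],"roll":0,"claw":1},{"dp":[0,0,-0.03],"roll":0,"claw":0.5},{"dp":[-0.02,0,-0.04],"roll":0,"claw":0},{"dp":[-0.03,-0.005,-0.03],"roll":0,"claw":0},{"dp":[-0.02,-0.005,0],"roll":0,"claw":0},{"dp":[0,0,0],"roll":0,"claw":0}]'
python3 - <<'E'
from h import *
s=robot.read_state()
p=optics.camera_params("wrist"); np.save("w3.npy",p,allow_pickle=True); im=optics.read_camera("wrist"); cv2.imwrite("pics/w3.png",im[:,:,::-1])
print("red",blobs(im,(0,150,90),(5,255,255)),"\n orange",blobs(im,(6,170,90),(16,255,255),60),"\n brass",blobs(im,(18,120,110),(32,255,255),40))
E
```

```text
clock: 5.08
tool_pos: [0.5089, -0.0869, 0.196]
eef_rot: [0.968, -0.249, 0.0, 0.0]
ft_force: [0.2, -0.9, -0.8]
gripper_width: 0.043
red [(154, [377.7, 218.2], [373, 207, 11, 23])] 
 orange [(746, [309.5, 200.3], [291, 188, 38, 28]), (68, [208.2, 212.8], [197, 201, 20, 31])] 
 brass [(437, [360.5, 191.2], [343, 175, 40, 35]), (120, [193.7, 213.6], [186, 203, 17, 23]), (106, [206.3, 220.6], [197, 209, 18, 24]), (72, [309.5, 208.5], [292, 208, 36, 2]), (45, [199.6, 216.6], [193, 207, 14, 21])]
```

View pics/w3.png

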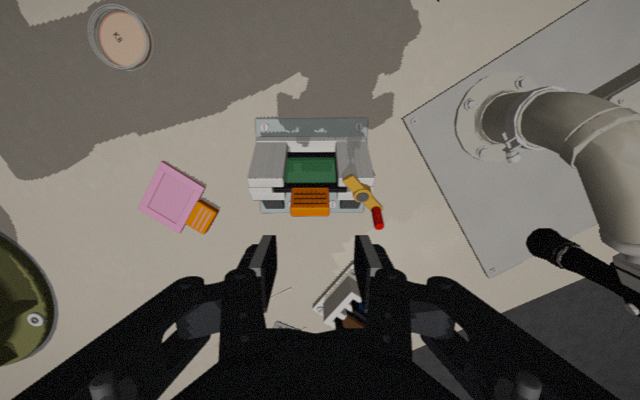

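The handle is at (309,201), the pivot nut at (362,197) and the peg at (378,218). The tab has turned, so I'll compute its angle and the handle's position.

```bash
cat > st.py <<'E'
from h import *
np.set_printoptions(precision=4,suppress=True)
a=np.radians(-28.97); yd=-np.array([np.cos(a),np.sin(a),0]); xd=np.cross(yd,[0,0,1]); S=np.stack([xd,yd,[0,0,1]],1)
n=S@np.array([-.5,0,.866]); peg0=np.array([.5666,-.1283,.0942]); piv=peg0+S@np.array([0,.026,0])
E
python3 - <<'E'
from st import *
w1=np.load("w1.npy",allow_pickle=True).item();w3=np.load("w3.npy",allow_pickle=True).item();sc=optics.camera_params("scene")
c,d=ray(w3,(377.7,218.2)); X=c+d*((peg0-c)@n)/(d@n); v=S.T@(X-piv); print("peg",X,v,np.linalg.norm(v),"phi",np.arctan2(-v[0]/.866,-v[1]))
print(tri((w1,(305.9,154.2)),(w3,(309.6,201.5)),(sc,(318,220.5))))
C=np.array([onz(w3,q,.008) for q in ((256,118),(368,119),(364.5,213),(260.5,213))]); print(C,C.mean(0))
s=robot.read_state(); T=Ro.from_quat(s["eef_rot"]).as_matrix()
org=C.mean(0)*[1,1,0]
hm=peg0+S@np.array([0,.0742,0])-.005*n
print("handle from peg:",hm,proj(w3,hm),proj(w1,hm),proj(sc,hm),"in tool",T.T@(hm-s["tool_pos"]))
E
```

```text
peg [ 0.5516 -0.1362  0.086 ] [-0.0142 -0.0167 -0.0082] 0.023369023485503005 phi 0.7773285779652913
(array([ 0.5031, -0.0886,  0.092 ]), [np.float64(0.0003190139010691074), np.float64(0.00037764285566086576), np.float64(0.00020981019139857142)])
[[ 0.4845  0.006   0.008 ]
 [ 0.5955 -0.0565  0.008 ]
 [ 0.5422 -0.1565  0.008 ]
 [ 0.4283 -0.0936  0.008 ]] [ 0.5126 -0.0752  0.008 ]
handle from peg: [ 0.5029 -0.0902  0.0899] [310.1144 202.7098] [306.4094 154.9718] [318.0406 221.6432] in tool [-0.0044  0.0056  0.1057]
```

```bash
python3 -m inch '[{"dp":[0.04,0.012,0],"roll":0,"claw":1},{"dp":[0.045,0.012,0.02],"roll":0,"claw":1},{"dp":[0,0,0.045],"roll":0,"claw":1},{"dp":[0,0,0.03],"roll":0,"claw":1},{"dp":[0,0,0.009],"roll":0,"claw":1},{"dp":[0,0,0],"roll":0,"claw":1}]'
python3 -m inch '[{"dp":[-0.004,0,0],"roll":0,"claw":1},{"dp":[-0.004,0.002,0.001],"roll":0,"claw":1},{"dp":[-0.004,0.002,0.001],"roll":0,"claw":1},{"dp":[-0.004,0.001,0.001],"roll":0,"claw":1},{"dp":[-0.003,0,0],"roll":0,"claw":1},{"dp":[0.01,0,-0.005],"roll":0,"claw":1},{"dp":[0.005,0,-0.045],"roll":0,"claw":0.3},{"dp":[-0.02,0,-0.05],"roll":0,"claw":0}]'
python3 -m inch '[{"dp":[-0.04,-0.014,0],"roll":0,"claw":0},{"dp":[-0.025,-0.013,0],"roll":0,"claw":0},{"dp":[0,0,0],"roll":0,"claw":0}]'
python3 - <<'E'
from st import *
s=robot.read_state(); T=Ro.from_quat(s["eef_rot"]).as_matrix()
p=optics.camera_params("wrist"); im=optics.read_camera("wrist"); cv2.imwrite("pics/w4.png",im[:,:,::-1])
b=blobs(im,(0,150,90),(5,255,255)); print(b, blobs(im,(6,170,90),(16,255,255),200))
c,d=ray(p,b[0][1]); X=c+d*((peg0-c)@n)/(d@n); v=S.T@(X-piv); print(v,np.linalg.norm(v),"phi",np.arctan2(-v[0]/.866,-v[1]))
hm=np.array([.5029,-.0898,.090]); print("handle in tool",T.T@(hm-s["tool_pos"]),proj(p,hm))
E
```

```text
clock: 5.88
tool_pos: [0.5721, -0.1498, 0.0909]
eef_rot: [0.968, -0.25, -0.001, 0.0]
ft_force: [0.0, 0.1, 0.1]
gripper_width: -0.0001
clock: 6.88
tool_pos: [0.5493, -0.1425, 0.1889]
eef_rot: [0.968, -0.25, -0.001, -0.0]
ft_force: [0.5, 0.4, 0.2]
gripper_width: 0.0354
clock: 7.25
tool_pos: [0.5041, -0.086, 0.1889]
eef_rot: [0.969, -0.249, -0.0, -0.0]
ft_force: [1.1, -0.9, -0.6]
gripper_width: 0.0427
[(164, [379.3, 221.9], [374, 210, 12, 23])] [(835, [314.5, 200.6], [295, 188, 40, 29])]
[-0.0173 -0.0125 -0.01  ] 0.02355829548615557 phi 1.0094381701534472
handle in tool [0.0008 0.004  0.0989] [314.8467 203.2542]
```

The tab is at roughly 1.0 rad, and I want more margin. The tips are narrower than I assumed, so I'll make one more push.

```bash
python3 -m inch '[{"dp":[0.037,0.013,0],"roll":0,"claw":1},{"dp":[0.04,0.013,0.02],"roll":0,"claw":1},{"dp":[0,0,0.045],"roll":0,"claw":1},{"dp":[0,0,0.03],"roll":0,"claw":1},{"dp":[0,0,0.007],"roll":0,"claw":1},{"dp":[0,0,0],"roll":0,"claw":1},{"dp":[-0.005,0.001,0],"roll":0,"claw":1},{"dp":[-0.004,0.001,0],"roll":0,"claw":1}]'
python3 -m inch '[{"dp":[-0.004,0.001,0.001],"roll":0,"claw":1},{"dp":[-0.002,0,0],"roll":0,"claw":1},{"dp":[0,0,0],"roll":0,"claw":1},{"dp":[0.008,0,-0.005],"roll":0,"claw":1},{"dp":[0.005,0,-0.045],"roll":0,"claw":0.3},{"dp":[-0.03,-0.010,-0.05],"roll":0,"claw":-0.1},{"dp":[-0.045,-0.016,0],"roll":0,"claw":-0.2},{"dp":[0,0,0],"roll":0,"claw":-0.2}]'
python3 - <<'E'
from st import *
s=robot.read_state(); T=Ro.from_quat(s["eef_rot"]).as_matrix()
p=optics.camera_params("wrist"); im=optics.read_camera("wrist"); cv2.imwrite("pics/w5.png",im[:,:,::-1])
b=blobs(im,(0,150,90),(5,255,255)); print(b, blobs(im,(6,170,90),(16,255,255),200))
c,d=ray(p,b[0][1]); X=c+d*((peg0-c)@n)/(d@n); v=S.T@(X-piv); print(v,np.linalg.norm(v),"phi",np.arctan2(-v[0]/.866,-v[1]))
hm=np.array([.5029,-.0898,.090]); print("handle in tool",T.T@(hm-s["tool_pos"]),proj(p,hm))
E
```

```text
clock: 8.3
tool_pos: [0.5517, -0.1451, 0.0877]
eef_rot: [0.968, -0.25, 0.002, 0.0]
ft_force: [2.2, -2.4, -1.9]
gripper_width: 0.0002
clock: 9.3
tool_pos: [0.5018, -0.088, 0.1861]
eef_rot: [0.969, -0.249, -0.0, -0.0]
ft_force: [-0.3, -0.4, -0.3]
gripper_width: 0.0511
[(165, [371.0, 221.7], [366, 210, 11, 23])] [(812, [315.8, 198.3], [297, 186, 40, 29])]
[-0.0194 -0.0032 -0.0112] 0.022629030664701816 phi 1.4276790318749755
handle in tool [0.0019 0.0011 0.0961] [316.1002 201.0433]
```

Tab at about 1.43 rad. Now I'll grasp the handle across its width, keeping the tips above the sloping shoulder.

```bash
python3 -m inch '[{"dp":[0.002,0.005,0.03],"roll":0,"claw":-0.2},{"dp":[0,0,0.04],"roll":0,"claw":-0.2},{"dp":[0,0,0.025],"roll":0,"claw":-0.2},{"dp":[0,0,0.0115],"roll":0,"claw":-0.2},{"dp":[0,0,0],"roll":0,"claw":-0.2}]'
python3 -m inch '[{"dp":[0,0,0],"roll":0,"claw":0.1},{"dp":[0,0,0],"roll":0,"claw":0.3},{"dp":[0,0,0],"roll":0,"claw":1},{"dp":[0,0,0],"roll":0,"claw":1},{"dp":[0,0,0],"roll":0,"claw":1}]'
python3 - <<'E'
from st import *
s=robot.read_state(); print(s["gripper_width"],s["ft_force"])
im=optics.read_camera("wrist"); cv2.imwrite("pics/w6.png",im[:,:,::-1])
E
```

```text
clock: 9.98
tool_pos: [0.5026, -0.0954, 0.0782]
eef_rot: [0.968, -0.25, -0.001, 0.0]
ft_force: [-0.5, -0.6, 0.3]
gripper_width: 0.0512
clock: 10.6
tool_pos: [0.5026, -0.095, 0.0797]
eef_rot: [0.968, -0.25, 0.0, -0.0]
ft_force: [-3.2, 0.5, 6.4]
gripper_width: 0.0344
0.03441648133930732 [-3.1778  0.5262  6.3686]
```

View pics/w6.png

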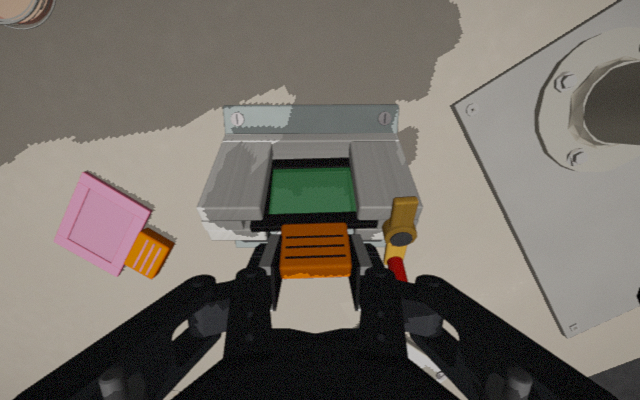

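The handle (280–350, 223–277) is held between the pads and the tab is well clear. Now I'll draw it out along n.

```bash
python3 -m inch '[{"dp":[0,0.002,-0.00346],"roll":0,"claw":1},{"dp":[0,0.004,-0.00693],"roll":0,"claw":1},{"dp":[0,0.004,-0.00693],"roll":0,"claw":1},{"dp":[0,0,0],"roll":0,"claw":1}]'
python3 -m inch '[{"dp":[0,0.005,-0.00866],"roll":0,"claw":1},{"dp":[0,0.005,-0.00866],"roll":0,"claw":1},{"dp":[0,0.005,-0.00866],"roll":0,"claw":1},{"dp":[0,0.005,-0.00866],"roll":0,"claw":1},{"dp":[0,0.005,-0.00866],"roll":0,"claw":1},{"dp":[0,0.006,-0.03],"roll":0,"claw":1},{"dp":[0,0,-0.04],"roll":0,"claw":1},{"dp":[0,0,-0.02],"roll":0,"claw":1}]'
python3 - <<'E'
from st import *
s=robot.read_state(); print(s["gripper_width"],s["ft_force"])
im=optics.read_camera("wrist"); cv2.imwrite("pics/w7.png",im[:,:,::-1]); p=optics.camera_params("wrist"); np.save("w7.npy",p,allow_pickle=True)
im2=optics.read_camera("scene"); cv2.imwrite("pics/s7.png",im2[:,:,::-1])
a=im[:,:,::-1]; b=cv2.resize(im2[130:330,220:400,::-1],(360,400),interpolation=cv2.INTER_CUBIC)
cv2.imwrite("pics/c7.png",np.hstack([a[:,100:540],b]))
E
```

```text
clock: 11.15
tool_pos: [0.4982, -0.1044, 0.0971]
eef_rot: [0.968, -0.25, 0.001, 0.0]
ft_force: [-1.2, 2.1, 4.2]
gripper_width: 0.0345
clock: 12.15
tool_pos: [0.4832, -0.1321, 0.2319]
eef_rot: [0.968, -0.25, 0.001, 0.001]
ft_force: [0.6, 0.3, -1.6]
gripper_width: 0.0344
0.03441886422574748 [ 0.6176  0.3435 -1.576 ]
```

View pics/c7.png

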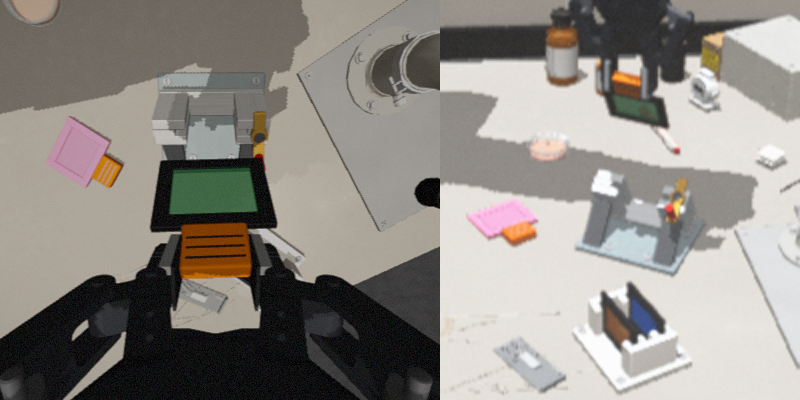

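The filter is out of the stand, tilted 30° with its lower edge at crop (155–270,160), i.e. picture (255–370,160). Next I'll move back beside the rack, square to its slot, and view the rack past the filter.

```bash
python3 -m inch '[{"dp":[0.001,0.042,0],"roll":0,"claw":1},{"dp":[0.001,0.042,0],"roll":0,"claw":1},{"dp":[0.001,0.042,0],"roll":0,"claw":1},{"dp":[0.001,0.042,0],"roll":0,"claw":1},{"dp":[0,0.042,0],"roll":0.15,"claw":1},{"dp":[0,0,0],"roll":0.16,"claw":1},{"dp":[0,0,0],"roll":0.16,"claw":1},{"dp":[0,0,0],"roll":0.16,"claw":1}]'
python3 -m inch '[{"dp":[0,0,0],"roll":0,"claw":1},{"dp":[0,0,0],"roll":0,"claw":1}]'
python3 - <<'E'
from st import *
s=robot.read_state(); T=Ro.from_quat(s["eef_rot"]).as_matrix(); print(s["gripper_width"],T[:,0])
p7=np.load("w7.npy",allow_pickle=True).item()
im=optics.read_camera("wrist"); cv2.imwrite("pics/w8.png",im[:,:,::-1]); p=optics.camera_params("wrist"); np.save("w8.npy",p,allow_pickle=True); np.save("s8.npy",s,allow_pickle=True)
print("lower edge predicted px",proj(p,T@np.array([-.002,-.042,.054])+s["tool_pos"]))
E
```

```text
clock: 13.25
tool_pos: [0.3835, -0.3168, 0.2281]
eef_rot: [0.842, -0.54, -0.001, 0.0]
ft_force: [-0.3, -0.5, -1.5]
gripper_width: 0.0348
clock: 13.5
tool_pos: [0.3843, -0.3166, 0.2288]
eef_rot: [0.844, -0.536, -0.001, 0.0]
ft_force: [-0.1, -0.2, -0.4]
gripper_width: 0.0345
0.03451608954398923 [ 0.4245 -0.9054 -0.0009]
lower edge predicted px [311.4537 160.7891]
```

View pics/w8.png

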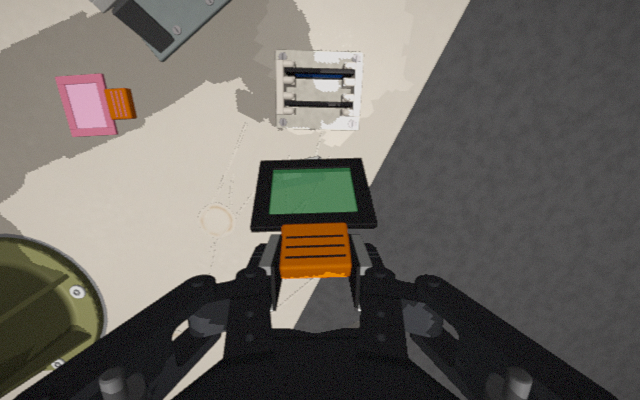

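The rack is in view:
- **Base corners:** (277,52), (362,51), (361,130) and (277,130).
- **Panes:** at rows of about 72 and 103, with the middle slot between them.
- **Filter's lower edge:** at row 159, as predicted.

Next I'll measure the slot and the yaw.

```bash
python3 - <<'E'
from st import *
p=np.load("w8.npy",allow_pickle=True).item(); s=np.load("s8.npy",allow_pickle=True).item(); T=Ro.from_quat(s["eef_rot"]).as_matrix()
im=cv2.imread("pics/w8.png"); g=cv2.cvtColor(im,cv2.COLOR_BGR2GRAY)
m=(g[45:140,270:370]<60).astype(np.uint8); k,l,st,c=cv2.connectedComponentsWithStats(m)
for i in range(1,k):
    if st[i,4]>40:
        ys,xs=np.nonzero(l==i); print(st[i],c[i]+[270,45])
for col in (292,300,320,340,349): print(col,g[60:115,col].tolist())
C=[onz(p,q,.010) for q in ((277,52),(362,51),(361,130),(277,130))]; tc=[T.T@(x-s["tool_pos"]) for x in C]; print(np.array(tc)); print(np.mean(tc,0),np.mean(C,0))
E
```

```text
[ 15  23  69  11 492] [314.3069  73.3577]
[ 15  55  67   8 287] [316.0627 103.7387]
292 [186, 180, 180, 182, 176, 162, 143, 68, 32, 42, 34, 37, 17, 4, 5, 40, 119, 176, 180, 180, 178, 167, 145, 141, 148, 94, 102, 167, 187, 183, 181, 180, 187, 180, 178, 182, 176, 162, 155, 179, 84, 40, 32, 35, 27, 16, 83, 180, 171, 178, 182, 176, 164, 152, 181]
300 [187, 190, 187, 185, 187, 182, 179, 115, 49, 40, 36, 38, 18, 12, 29, 25, 21, 23, 87, 190, 191, 187, 187, 186, 184, 182, 181, 185, 184, 185, 180, 179, 179, 178, 183, 181, 185, 184, 184, 184, 152, 57, 34, 36, 36, 17, 63, 149, 183, 183, 185, 186, 187, 186, 184]
320 [222, 217, 185, 179, 178, 181, 182, 180, 86, 48, 39, 62, 49, 22, 26, 38, 42, 57, 63, 160, 223, 224, 221, 222, 222, 223, 223, 222, 222, 221, 202, 180, 179, 182, 182, 181, 179, 178, 178, 180, 178, 102, 48, 36, 33, 30, 34, 99, 191, 188, 184, 185, 184, 184, 182]
340 [187, 187, 184, 185, 182, 185, 187, 185, 150, 72, 60, 68, 78, 39, 21, 33, 42, 32, 35, 85, 186, 181, 173, 170, 175, 203, 205, 176, 167, 178, 177, 181, 179, 184, 183, 171, 160, 157, 161, 158, 159, 145, 66, 55, 40, 41, 17, 62, 152, 155, 129, 118, 115, 114, 115]
349 [183, 186, 214, 222, 220, 222, 219, 183, 153, 68, 65, 74, 72, 46, 13, 11, 6, 70, 173, 224, 223, 221, 223, 224, 221, 191, 130, 115, 107, 178, 180, 171, 167, 162, 212, 223, 223, 221, 205, 186, 190, 138, 59, 41, 35, 26, 18, 67, 152, 192, 222, 212, 206, 211, 221]
[[-0.044  -0.144   0.2187]
 [ 0.0553 -0.145   0.2186]
 [ 0.0582 -0.0553  0.2187]
 [-0.0474 -0.0553  0.2188]]
[ 0.0055 -0.0999  0.2187] [ 0.4768 -0.2791  0.01  ]
```

```bash
python3 - <<'E'
from st import *
p=np.load("w8.npy",allow_pickle=True).item(); s=np.load("s8.npy",allow_pickle=True).item(); T=Ro.from_quat(s["eef_rot"]).as_matrix()
g=cv2.GaussianBlur(cv2.cvtColor(cv2.imread("pics/w8.png"),cv2.COLOR_BGR2GRAY),(3,3),0).astype(float)
def edge(cols,r0,r1,sign,z):
    q=[]
    for c in cols:
        d=sign*np.diff(g[r0:r1,c]); k=int(np.argmax(d)); w=np.clip(d[max(0,k-1):k+2],0,None); q.append((c,r0+max(0,k-1)+.5+(w*np.arange(len(w))).sum()/w.sum()))
    q=np.array(q); a,b=np.polyfit(q[:,0],q[:,1],1); r=q[:,1]-a*q[:,0]-b; ok=abs(r)<.8; a,b=np.polyfit(q[ok,0],q[ok,1],1)
    t=[T.T@(onz(p,(c,a*c+b),z)-s["tool_pos"]) for c in (cols[0],cols[-1])]
    sl=np.degrees(np.arctan2(t[1][1]-t[0][1],t[1][0]-t[0][0])); print(round(np.degrees(np.arctan(a)),2),"deg img",ok.sum(),"yaw",round(sl,2),"y at mid",((t[0]+t[1])/2)[1].round(4))
R=range
print("pane upper far edge");edge(list(R(294,346)),62,72,-1,.062)
print("pane lower far edge");edge(list(R(294,346)),96,105,-1,.062)
print("rack base near");edge(list(R(290,350)),124,136,-1,.010)
print("rack base far");edge(list(R(290,350)),46,58,1,.010)
print("filter lower");edge(list(R(275,358)),152,166,-1,.175)
print("filter upper dark/.");edge(list(R(262,280)),222,236,1,.22)
def hx(row,c0,c1,sign,z):
    d=sign*np.diff(g[row,c0:c1]);k=np.argmax(d);return (T.T@(onz(p,(c0+k+.5,row),z)-s["tool_pos"]))[0]
print("base L/R",[hx(r,270,284,1,.01) for r in (60,90,120)],[hx(r,355,370,-1,.01) for r in (60,90,120)])
print("filter L/R low edge",hx(163,250,275,-1,.177),hx(163,355,385,1,.177))
E
```

```text
pane upper far edge
0.97 deg img 51 yaw 0.94 y at mid -0.1194
pane lower far edge
1.53 deg img 52 yaw 1.48 y at mid -0.0874
rack base near
-3.45 deg img 28 yaw -3.34 y at mid -0.0551
rack base far
2.43 deg img 60 yaw 2.25 y at mid -0.1451
filter lower
-1.58 deg img 83 yaw -1.57 y at mid -0.0436
filter upper dark/.
-2.77 deg img 18 yaw -3.0 y at mid -0.0077
base L/R [np.float64(-0.04610470838258301), np.float64(-0.0462261649907082), np.float64(-0.04760059657774107)] [np.float64(0.05628530088522455), np.float64(0.05542540005876755), np.float64(0.05451551327089552)]
filter L/R low edge -0.03831725512059517 0.033709267474075516
```

The slot is at about (0.005,-0.101) in tool axes, yawed about +1.3°. The filter sits at about -1.6°, so I'll roll by 0.05. To stand it upright I'll press its lower edge against the outer comb face so that it pivots in the grip.

```bash
python3 -m inch '[{"dp":[0,0,0.01],"roll":0.05,"claw":1},{"dp":[0.002,0,0.04],"roll":0,"claw":1},{"dp":[0,0,0.045],"roll":0,"claw":1},{"dp":[0,0,0.034],"roll":0,"claw":1},{"dp":[0,-0.01,0.01],"roll":0,"claw":1},{"dp":[0,-0.01,0],"roll":0,"claw":1},{"dp":[0,-0.005,0],"roll":0,"claw":1},{"dp":[0,-0.003,0],"roll":0,"claw":1}]'
python3 -m inch '[{"dp":[0,-0.003,0],"roll":0,"claw":1},{"dp":[0,-0.003,0],"roll":0,"claw":1},{"dp":[0,0,0],"roll":0,"claw":1}]'
python3 -m inch '[{"dp":[0,-0.004,-0.001],"roll":0,"claw":1},{"dp":[0,-0.004,-0.001],"roll":0,"claw":1},{"dp":[0,-0.004,-0.001],"roll":0,"claw":1},{"dp":[0,-0.003,-0.001],"roll":0,"claw":1}]'
python3 - <<'E'
from st import *
s=robot.read_state(); print(s["gripper_width"],s["ft_force"],s["moment"])
im=optics.read_camera("wrist"); cv2.imwrite("pics/w9.png",im[:,:,::-1])
E
```

```text
clock: 14.55
tool_pos: [0.4127, -0.3086, 0.0917]
eef_rot: [0.83, -0.558, 0.001, 0.0]
ft_force: [-1.5, -0.6, 0.1]
gripper_width: 0.035
clock: 14.92
tool_pos: [0.4153, -0.3068, 0.0905]
eef_rot: [0.829, -0.559, -0.001, 0.002]
ft_force: [-5.7, -4.1, 0.4]
gripper_width: 0.0347
clock: 15.42
tool_pos: [0.4284, -0.3005, 0.0941]
eef_rot: [0.829, -0.559, -0.002, 0.002]
ft_force: [-7.8, -1.8, 1.1]
gripper_width: 0.0346
0.03462295880440183 [-7.7835 -1.7694  1.0789] [-0.6132  2.0362  0.2456]
```

View pics/w9.png

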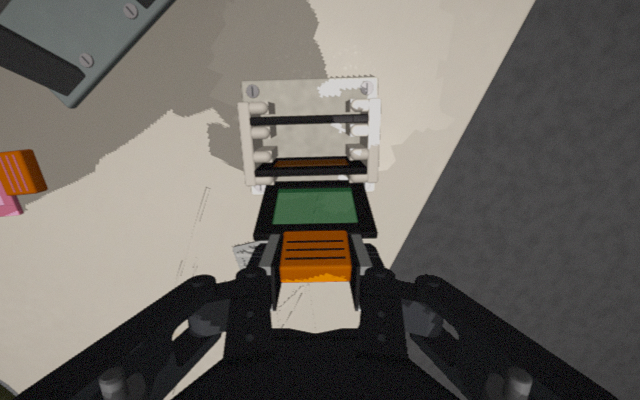

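The lower edge is now at row 184, up from 159, against the comb, and the push takes only 8 N. I'll work out the tilt from that row.

```bash
cat > tilt.py <<'E'
from st import *
def rowfor(th,edge):  # tool-frame model -> wrist image row, edge: 0 lower edge far face / 60 shoulder
    w=CAM; L=82-edge
    y=-.0007-np.sin(th)*L/1e3; z=-.017+np.cos(th)*L/1e3
    y-= .0025*np.cos(th)*FAR; z-= .0025*np.sin(th)*FAR
    return proj(w,T@np.array([0,y,z])+tp)[1]
s=robot.read_state(); T=Ro.from_quat(s["eef_rot"]).as_matrix(); tp=np.array(s["tool_pos"]); CAM=optics.camera_params("wrist"); FAR=1
E
python3 - <<'E'
from tilt import *
for d in (30,20,15,10,5,3,0,-3): print(d,rowfor(np.radians(d),0).round(1),rowfor(np.radians(d),60).round(1))
E
```

```text
30 158.3 226.5
20 174.4 230.6
15 182.6 233.0
10 191.0 235.5
5 199.4 238.2
3 202.8 239.3
0 208.0 241.0
-3 213.1 242.7
```

About 14.5° of tilt remains. I'll push about 20 mm more, then back off, lift and check.

```bash
python3 -m inch '[{"dp":[0,-0.004,-0.001],"roll":0,"claw":1},{"dp":[0,-0.004,-0.001],"roll":0,"claw":1},{"dp":[0,-0.004,-0.0005],"roll":0,"claw":1},{"dp":[0,-0.004,0],"roll":0,"claw":1},{"dp":[0,-0.004,0],"roll":0,"claw":1},{"dp":[0,0,0],"roll":0,"claw":1},{"dp":[0,0.008,0],"roll":0,"claw":1},{"dp":[0,0,0],"roll":0,"claw":1}]'
python3 - <<'E'
from tilt import *
im=optics.read_camera("wrist"); cv2.imwrite("pics/w10.png",im[:,:,::-1]); g=cv2.GaussianBlur(cv2.cvtColor(im,cv2.COLOR_RGB2GRAY),(3,3),0).astype(int)
hsv=cv2.cvtColor(im,cv2.COLOR_RGB2HSV)
print(blobs(im,(55,80,40),(85,255,255),50))
for c in (270,300,315,330,360): print(c,g[180:245,c].tolist())
print(tp,s["ft_force"])
E
```

```text
clock: 16.48
tool_pos: [0.4419, -0.2958, 0.0971]
eef_rot: [0.829, -0.559, 0.0, -0.0]
ft_force: [0.8, -0.3, -1.3]
gripper_width: 0.0345
[(1300, [313.0, 222.6], [274, 209, 83, 28])]
270 [152, 144, 100, 46, 15, 8, 8, 7, 9, 11, 14, 21, 26, 27, 25, 24, 39, 92, 151, 171, 165, 155, 155, 176, 173, 107, 40, 19, 17, 14, 12, 10, 11, 12, 10, 7, 9, 11, 10, 11, 11, 12, 15, 13, 12, 12, 11, 12, 13, 14, 15, 15, 16, 21, 36, 54, 67, 72, 74, 76, 78, 79, 79, 78, 78]
300 [41, 44, 51, 58, 61, 61, 50, 26, 12, 14, 19, 25, 27, 25, 24, 42, 100, 173, 206, 210, 209, 209, 210, 184, 110, 38, 11, 10, 18, 34, 49, 53, 51, 53, 62, 73, 77, 77, 76, 76, 77, 76, 75, 74, 76, 78, 78, 77, 76, 77, 77, 75, 76, 77, 77, 76, 63, 35, 13, 12, 26, 47, 60, 63, 62]
315 [39, 41, 50, 60, 63, 57, 39, 21, 14, 16, 24, 30, 29, 26, 27, 53, 121, 189, 211, 210, 210, 210, 202, 157, 77, 23, 13, 16, 23, 37, 48, 52, 50, 52, 62, 71, 75, 76, 77, 77, 77, 75, 75, 75, 74, 75, 77, 77, 77, 77, 76, 76, 76, 76, 76, 67, 45, 23, 12, 16, 34, 57, 65, 63, 61]
330 [40, 48, 59, 66, 66, 54, 30, 14, 14, 19, 23, 26, 26, 23, 34, 81, 151, 198, 210, 209, 209, 209, 193, 133, 61, 20, 10, 15, 32, 50, 54, 50, 51, 62, 77, 83, 82, 81, 82, 83, 83, 82, 82, 81, 81, 81, 81, 79, 77, 76, 76, 78, 77, 76, 76, 66, 41, 18, 13, 22, 42, 59, 65, 64, 64]
360 [96, 76, 65, 51, 35, 21, 16, 16, 16, 18, 23, 26, 25, 31, 64, 126, 175, 187, 189, 200, 203, 189, 152, 90, 47, 37, 28, 14, 7, 6, 7, 9, 10, 13, 17, 17, 14, 12, 12, 10, 13, 12, 9, 11, 16, 17, 14, 11, 13, 15, 14, 15, 19, 25, 42, 57, 65, 71, 76, 79, 80, 80, 79, 80, 80]
[ 0.4419 -0.2958  0.0971] [ 0.7899 -0.2638 -1.3062]
```

View pics/w10.png

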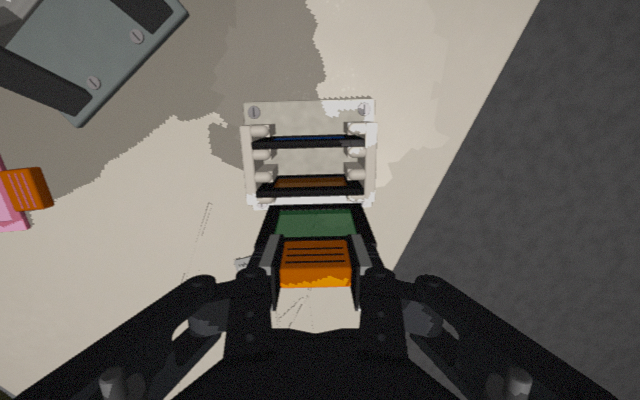

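```bash
cat > meas.py <<'E'
from tilt import *
g=cv2.GaussianBlur(cv2.cvtColor(cv2.imread(PIC) if 0 else cv2.imread(__import__("sys").argv[1]),cv2.COLOR_BGR2GRAY),(3,3),0).astype(float)
def edge(cols,r0,r1,sign,zw):
    q=[]
    for c in cols:
        d=sign*np.diff(g[r0:r1,c]); k=int(np.argmax(d)); w=np.clip(d[max(0,k-1):k+2],0,None); q.append((c,r0+max(0,k-1)+.5+(w*np.arange(len(w))).sum()/w.sum()))
    q=np.array(q); a,b=np.polyfit(q[:,0],q[:,1],1); ok=abs(q[:,1]-a*q[:,0]-b)<.8; a,b=np.polyfit(q[ok,0],q[ok,1],1)
    t=[T.T@(onz(CAM,(c,a*c+b),zw)-tp) for c in (cols[0],cols[-1])]
    return dict(row=round(a*316+b,1),n=int(ok.sum()),yaw=round(float(np.degrees(np.arctan2(t[1][1]-t[0][1],t[1][0]-t[0][0]))),2),y=round(float((t[0]+t[1])[1]/2),4))
E
sed -i 's/cv2.imread(PIC) if 0 else //' meas.py
python3 - pics/w10.png <<'E'
from meas import *
C=list(range(280,346))
print("lower pane near top edge",edge(C,188,201,1,.062))
print("upper pane near top edge",edge(C,136,156,1,.062))
print("filter far lower edge",edge(C,199,210,-1,tp[2]-.065))
s8=np.load("s8.npy",allow_pickle=True).item(); T8=Ro.from_quat(s8["eef_rot"]).as_matrix(); X=T8@np.array([.0047,-.1006,0])+s8["tool_pos"]
print("slot old est world",X,"tool",T.T@(X-tp))
def hx(row,c0,c1,sign,z):
    d=sign*np.diff(g[row,c0:c1]);k=np.argmax(d);return round(float((T.T@(onz(CAM,(c0+k+.5,row),z)-tp))[0]),4)
print("base L/R",[hx(r,236,252,1,.01) for r in (105,115,200)],[hx(r,366,384,-1,.01) for r in (105,115,200)])
print("comb top outer L/R",[hx(r,232,252,1,.047) for r in (140,160,180)],[hx(r,368,390,-1,.047) for r in (140,160,180)])
print("filter L/R",[hx(r,250,280,-1,tp[2]-.063) for r in (207,209)],[hx(r,350,380,1,tp[2]-.063) for r in (207,209)])
E
```

```text
lower pane near top edge {'row': np.float64(195.9), 'n': 66, 'yaw': -1.48, 'y': -0.0215}
upper pane near top edge {'row': np.float64(147.4), 'n': 64, 'yaw': -1.53, 'y': -0.0532}
filter far lower edge {'row': np.float64(203.5), 'n': 66, 'yaw': -1.62, 'y': -0.0068}
slot old est world [ 0.4773 -0.2782  0.2287] tool [-0.0031 -0.0393 -0.1315]
base L/R [-0.0556, -0.0561, -0.0594] [0.0459, 0.0463, 0.0504]
comb top outer L/R [-0.0502, -0.0498, -0.048] [0.0413, 0.0407, 0.0521]
filter L/R [-0.0357, -0.0366] [0.0362, 0.0371]
```

The tilt is about 2.5°, and the filter's yaw matches the slot's. The slot lies 35.5 mm in -y and 4 mm in -x from the filter. I'll lift and move over it.

```bash
python3 -m inch '[{"dp":[0,0.002,-0.02],"roll":0,"claw":1},{"dp":[0,0,-0.025],"roll":0,"claw":1},{"dp":[-0.002,-0.018,0],"roll":0,"claw":1},{"dp":[-0.002,-0.0195,0],"roll":0,"claw":1},{"dp":[0,0,0],"roll":0,"claw":1},{"dp":[0,0,0],"roll":0,"claw":1}]'
python3 - <<'E'
from h import *
im=optics.read_camera("wrist"); cv2.imwrite("pics/w11.png",im[:,:,::-1])
E
python3 - pics/w11.png <<'E'
from meas import *
print(tp,s["ft_force"])
X=np.array([.4773,-.2782,.047]); print("slot old",T.T@(X-tp))
for y in (-.016,.016): 
    print("pane near edge predicted px",proj(CAM,T@np.array([0,y+.0025+(T.T@(X-tp))[1],tp[2]-.062])+tp))
for c in (290,300,315,330,340): print(c,g[150:240,c].astype(int).tolist())
E
```

```text
clock: 17.27
tool_pos: [0.4731, -0.2779, 0.1409]
eef_rot: [0.83, -0.558, -0.001, 0.0]
ft_force: [-0.8, -0.2, -0.6]
gripper_width: 0.0348
[ 0.4729 -0.2781  0.141 ] [-0.4038 -0.5419 -1.7299]
slot old [ 0.0019 -0.0041  0.094 ]
pane near edge predicted px [314.6571 185.7435]
pane near edge predicted px [314.6752 222.4265]
290 [171, 171, 171, 171, 171, 171, 170, 169, 169, 169, 167, 168, 169, 169, 169, 170, 170, 170, 161, 121, 59, 26, 31, 38, 38, 37, 35, 35, 31, 21, 14, 21, 29, 31, 28, 42, 98, 157, 170, 165, 163, 157, 148, 142, 142, 144, 145, 145, 143, 139, 116, 66, 31, 26, 26, 17, 13, 14, 19, 31, 46, 50, 49, 47, 44, 43, 44, 45, 49, 53, 53, 50, 54, 68, 82, 86, 85, 82, 79, 78, 79, 78, 76, 76, 77, 77, 64, 37, 17, 11]
300 [170, 170, 171, 170, 170, 170, 171, 172, 172, 172, 171, 170, 169, 168, 169, 170, 172, 174, 157, 104, 47, 27, 32, 34, 33, 35, 36, 35, 29, 20, 17, 24, 30, 28, 29, 51, 102, 153, 169, 169, 169, 170, 170, 169, 168, 168, 167, 166, 166, 150, 103, 47, 23, 25, 25, 18, 16, 16, 21, 34, 47, 51, 50, 47, 44, 43, 43, 45, 49, 53, 53, 52, 57, 71, 82, 85, 86, 84, 81, 80, 80, 79, 78, 78, 78, 7
[... 513 characters left out ...]
18, 56, 23, 25, 34, 36, 36, 36, 35, 29, 19, 15, 21, 27, 28, 27, 44, 102, 162, 176, 170, 169, 169, 169, 169, 170, 169, 168, 166, 165, 160, 128, 65, 21, 17, 20, 15, 11, 12, 16, 23, 34, 45, 50, 50, 48, 44, 45, 47, 50, 53, 53, 51, 54, 67, 81, 85, 85, 84, 82, 81, 82, 83, 83, 82, 82, 82, 69, 38, 15, 12, 19]
340 [170, 170, 171, 171, 170, 169, 169, 170, 171, 171, 171, 171, 171, 172, 172, 171, 171, 154, 102, 47, 29, 32, 35, 37, 37, 37, 35, 26, 17, 20, 34, 43, 38, 31, 47, 99, 152, 170, 169, 168, 167, 167, 167, 167, 169, 169, 170, 170, 157, 112, 53, 21, 18, 19, 16, 15, 14, 17, 31, 46, 51, 48, 45, 44, 42, 41, 44, 47, 50, 52, 53, 59, 73, 83, 85, 84, 84, 83, 82, 81, 82, 83, 82, 81, 82, 68, 35, 12, 11, 27]
```

The slot agrees with prediction (pane edge at row 185.4 against 185.7). The filter is over it to within about 1 mm. I'll lower in steps and watch the force.

```bash
python3 -m inch '[{"dp":[0.001,0,0.012],"roll":0,"claw":1},{"dp":[0,0,0.012],"roll":0,"claw":1},{"dp":[0,0,0.004],"roll":0,"claw":1},{"dp":[0,0,0.004],"roll":0,"claw":1},{"dp":[0,0,0],"roll":0,"claw":1}]'
python3 -m inch '[{"dp":[0,0,0.003],"roll":0,"claw":1},{"dp":[0,-0.001,0.003],"roll":0,"claw":1},{"dp":[0,0,0],"roll":0,"claw":1}]'
```

```text
clock: 17.95
tool_pos: [0.4736, -0.2795, 0.1097]
eef_rot: [0.83, -0.558, -0.0, 0.0]
ft_force: [-0.1, -0.8, -1.3]
gripper_width: 0.0348
clock: 18.32
tool_pos: [0.4744, -0.2792, 0.1037]
eef_rot: [0.83, -0.558, -0.0, 0.0]
ft_force: [-1.0, -0.7, -0.9]
gripper_width: 0.0343
```

```bash
python3 -m inch '[{"dp":[0,-0.001,0.004],"roll":0,"claw":1},{"dp":[0,-0.001,0.004],"roll":0,"claw":1},{"dp":[0,0,0.003],"roll":0,"claw":1},{"dp":[0,0,0],"roll":0,"claw":1}]'
python3 -m inch '[{"dp":[0,0,0.004],"roll":0,"claw":1},{"dp":[0,0,0.004],"roll":0,"claw":1},{"dp":[0,0,0.003],"roll":0,"claw":1},{"dp":[0,0,0],"roll":0,"claw":1}]'
python3 - <<'E'
from h import *
w=optics.read_camera("wrist"); s=optics.read_camera("scene")
cv2.imwrite("pics/c12.png",np.hstack([w[100:300,200:430,::-1].repeat(2,0).repeat(2,1)[:,:400],cv2.resize(s[240:340,270:370,::-1],(400,400),interpolation=cv2.INTER_CUBIC)]))
E
```

```text
clock: 18.82
tool_pos: [0.4757, -0.2785, 0.0923]
eef_rot: [0.829, -0.559, -0.001, 0.001]
ft_force: [-3.1, -3.0, -2.2]
gripper_width: 0.0346
clock: 19.32
tool_pos: [0.4758, -0.2786, 0.0815]
eef_rot: [0.829, -0.559, -0.001, 0.001]
ft_force: [-3.8, -3.0, -1.2]
gripper_width: 0.0341
```

It is sliding in freely with about 4 N of side force. The last 6 to 7 mm go in small steps until the floor pushes back.

```bash
python3 -m inch '[{"dp":[0,0,0.002],"roll":0,"claw":1},{"dp":[0,0,0.002],"roll":0,"claw":1},{"dp":[0,0,0],"roll":0,"claw":1}]'
python3 -m inch '[{"dp":[0,0,0.001],"roll":0,"claw":1},{"dp":[0,0,0.001],"roll":0,"claw":1},{"dp":[0,0,0],"roll":0,"claw":1}]'
```

```text
clock: 19.8
tool_pos: [0.4759, -0.2786, 0.0777]
eef_rot: [0.829, -0.559, -0.0, 0.001]
ft_force: [-4.6, -2.6, 0.6]
gripper_width: 0.0347
clock: 20.18
tool_pos: [0.4759, -0.2786, 0.0758]
eef_rot: [0.829, -0.559, -0.0, 0.001]
ft_force: [-4.7, -2.8, 1.3]
gripper_width: 0.035
```

```bash
python3 -m inch '[{"dp":[0,0,0.001],"roll":0,"claw":1},{"dp":[0,0,0.001],"roll":0,"claw":1},{"dp":[0,0,0],"roll":0,"claw":1}]'
python3 -m inch '[{"dp":[0,0,0.001],"roll":0,"claw":1},{"dp":[0,0,0.0005],"roll":0,"claw":1},{"dp":[0,0,0],"roll":0,"claw":1}]'
```

```text
clock: 20.55
tool_pos: [0.4762, -0.2786, 0.0752]
eef_rot: [0.83, -0.559, 0.0, 0.0]
ft_force: [-8.4, 0.6, 13.1]
gripper_width: 0.0343
clock: 20.92
tool_pos: [0.4772, -0.2784, 0.075]
eef_rot: [0.83, -0.558, 0.001, -0.0]
ft_force: [-8.7, 3.1, 22.1]
gripper_width: 0.0348
```

The floor contact is at TCP z = 0.075, where predicted. I'll ease off, open, and rise straight up.

```bash
python3 -m inch '[{"dp":[0,0,-0.002],"roll":0,"claw":1},{"dp":[0,0,0],"roll":0,"claw":0.1},{"dp":[0,0,0],"roll":0,"claw":-0.2},{"dp":[0,0,0],"roll":0,"claw":-0.2},{"dp":[0,0,-0.01],"roll":0,"claw":-0.2},{"dp":[0,0,-0.03],"roll":0,"claw":-0.2},{"dp":[0,0,-0.05],"roll":0,"claw":-0.2},{"dp":[0,0.03,-0.04],"roll":0,"claw":-0.2}]'
python3 -m inch '[{"dp":[0,0.04,0],"roll":0,"claw":-0.2},{"dp":[0,0.03,0],"roll":0,"claw":-0.2},{"dp":[0,0,0],"roll":0,"claw":-0.2}]'
python3 - <<'E'
from st import *
w=optics.read_camera("wrist"); p=optics.camera_params("wrist"); s=optics.read_camera("scene"); sc=optics.camera_params("scene")
cv2.imwrite("pics/c13.png",np.hstack([cv2.resize(w[20:220,220:420,::-1],(400,400),interpolation=cv2.INTER_CUBIC),cv2.resize(s[205:335,240:370,::-1],(400,400),interpolation=cv2.INTER_CUBIC)]))
h=np.array([.4770,-.2784,.098]); print("home handle top face centre predicted",proj(p,h),proj(sc,h),"handle mid pred",proj(sc,h-[0,0,.014]))
print(blobs(w,(6,170,90),(16,255,255),60)[:3],[b for b in blobs(s,(6,150,90),(18,255,255),8)])
print("tri",tri((p,blobs(w,(6,170,90),(16,255,255),60)[0][1]),(sc,min(blobs(s,(6,150,90),(18,255,255),8),key=lambda b:np.hypot(*(np.array(b[1])-proj(sc,h))))[1])))
E
```

```text
clock: 21.92
tool_pos: [0.4502, -0.2897, 0.207]
eef_rot: [0.83, -0.557, 0.001, -0.0]
ft_force: [0.1, -0.6, 0.3]
gripper_width: 0.0509
clock: 22.3
tool_pos: [0.3827, -0.3166, 0.2053]
eef_rot: [0.829, -0.559, 0.0, 0.0]
ft_force: [0.8, -0.5, 0.6]
gripper_width: 0.0511
home handle top face centre predicted [314.3154  80.3015] [315.9739 268.5938] handle mid pred [315.8116 274.0162]
[(608, [103.3, 113.1], [87, 97, 33, 34]), (343, [306.9, 85.2], [293, 78, 39, 15])] [(113, [259.3, 246.0], [251, 241, 17, 11]), (112, [315.5, 274.6], [309, 266, 12, 19]), (10, [302.3, 162.9], [300, 162, 5, 3])]
tri (array([ 0.4357, -0.1572,  0.0553]), [np.float64(0.0753813018030609), np.float64(0.07538130180306098)])
```

View pics/c13.png

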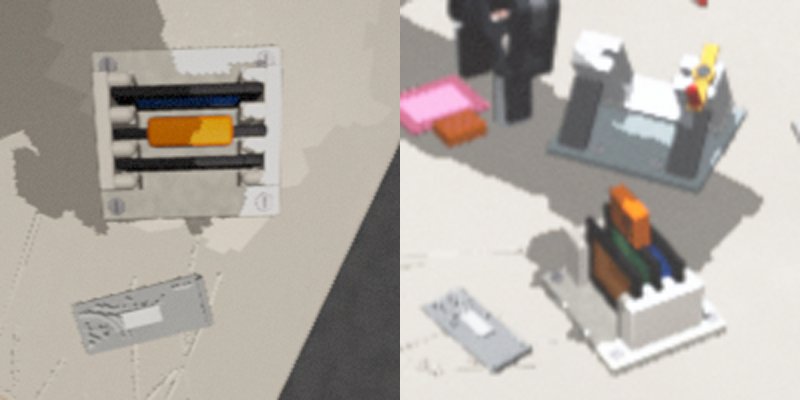

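The filter stands in the middle slot between the panes. The handle's centroid in the scene view is (315.5,274.6), against (315.8,274.0) expected when home. Handing in.

```bash
python3 -c "
from rig import robot
print(robot.sign_off())"
```

```text
the job is handed in; nothing more can be done
None
```

The green filter is in the rack's middle slot, upright with the handle up and fully home. I handed the job in after about 22 s of the 51 s allowed.

**What I did**
- I swung the brass tab aside to about 1.4 rad. The first two pushes only reached about 0.8 and 1.0 rad, so it took three.
- I gripped the handle across its width and drew the filter out along the slant.
- I stood the filter upright by pressing its lower edge against the outside of the rack's comb, at about 8 N, so that it pivoted in the grip.
- I lowered it in small steps until it pressed on the slot floor, eased off, opened and withdrew. The floor push peaked at about 22 N because I pressed 1.5 mm past first contact.

**Last checks**
- **Seating:** the floor contact came at tool height 0.075 m, as predicted for home.
- **Position:** the handle was within 1 px of its expected home position in the scene camera.
- **Clearance:** the last picture shows the gripper clear of everything. The stand, the pink look-alike and the grey slide look undisturbed. I did not measure the other bystanders, but nothing I did went near them.
- **Failed check:** a final two-camera position fix picked up the pink look-alike's orange handle in the wrist view, so I ignored its result.

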